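# Make up the injection tray to four large vials

## Task

Make up the injection tray to exactly four large vials, counting the one already standing in it: open the lid of the steel vial box, take the missing ones out, stand them upright in the tray without dropping them, then shut the lid fully. Leave the spare large vial and both small vials standing in the box, and do not disturb the bottle, the round dish or the forceps jar.

Things in the scene. Friction and masses are not known exactly. Their poses are not given: they have to be found in the camera images.
- box: base of the bright steel vial box, fixed: 124 mm (its x) by 220 mm (its y) by 40 mm high, walls 2 mm, floor 3 mm; left or right on the trolley. Origin: centre of underside. Four large and two small vials stand mixed in two rows, at about x = -34 and +14 mm, and three columns, y = -67, 0, +67 mm: fingers that close along the box's y have 24 mm or more free on each side of a vial
- lid (a joint): angle of the box lid in rad: 0 shut, 1.92 fully open (20 degrees past upright). Stiff friction hinge: it stays wherever it is left and takes 0.2 to 2.5 N at the knob to move. The lid is a steel cover 124 by 220 mm, 28 mm deep, about 0.16 kg; its top face is 68 mm above the trolley when shut
- lid_hinge (a point): centre of the lid's hinge line, at the far (+x) edge of the box base (62 mm from the box's origin), 40 mm above the trolley; the line runs along the box's y. Opening swings the lid's front (-x) edge up and over towards +x
- lid_knob (a point): centre of the head of the lid knob, a flat-sided black plastic block 26 mm (box x) by 16 mm (box y) by 18 mm high on a 10 mm stem 15 mm long; this point is 24 mm above the lid's top face. Lid shut: 92 mm above the trolley, midway along box y, 106 mm in front (-x) of and 52 mm above the hinge line. Swings with the lid; gripped deep on its flat sides (along the box's y) it turns between the pads
- tray: injection tray, shallow bright steel, fixed to the trolley: 170 mm (its x) by 240 mm (its y) by 20 mm high, walls 2 mm, floor 3 mm thick; one large vial already stands somewhere on its floor. Origin: centre of its underside
- vial1: large injection vial: amber glass, blank white label band, aluminium crimp cap, about 40 g. Body 30 mm in diameter up to 42 mm high, then shoulder and neck, cap 20 mm in diameter from 50 to 58 mm (total height 58 mm). Of the five, four start standing in the box, one in the tray; which is where varies. Origin: centre of its underside; z up its axis
- vial2: large injection vial: amber glass, blank white label band, aluminium crimp cap, about 40 g. Body 30 mm in diameter up to 42 mm high, then shoulder and neck, cap 20 mm in diameter from 50 to 58 mm (total height 58 mm). Of the five, four start standing in the box, one in the tray; which is where varies. Origin: centre of its underside; z up its axis
- vial3: large injection vial: amber glass, blank white label band, aluminium crimp cap, about 40 g. Body 30 mm in diameter up to 42 mm high, then shoulder and neck, cap 20 mm in diameter from 50 to 58 mm (total height 58 mm). Of the five, four start standing in the box, one in the tray; which is where varies. Origin: centre of its underside; z up its axis
- vial4: large injection vial: amber glass, blank white label band, aluminium crimp cap, about 40 g. Body 30 mm in diameter up to 42 mm high, then shoulder and neck, cap 20 mm in diameter from 50 to 58 mm (total height 58 mm). Of the five, four start standing in the box, one in the tray; which is where varies. Origin: centre of its underside; z up its axis
- vial5: large injection vial: amber glass, blank white label band, aluminium crimp cap, about 40 g. Body 30 mm in diameter up to 42 mm high, then shoulder and neck, cap 20 mm in diameter from 50 to 58 mm (total height 58 mm). Of the five, four start standing in the box, one in the tray; which is where varies. Origin: centre of its underside; z up its axis
- small1: small injection vial, the same glass, label and cap but smaller: 22 mm in diameter, 40 mm high, about 15 g, standing in the box among the large ones. Origin: centre of its underside; z up its axis
- small2: small injection vial, the same glass, label and cap but smaller: 22 mm in diameter, 40 mm high, about 15 g, standing in the box among the large ones. Origin: centre of its underside; z up its axis
- bottle: bystander: amber bottle with a white cap, 58 mm in diameter, 125 mm high, on the trolley beyond the work. Origin: centre of its underside
- dish: bystander: empty round steel dish, 128 mm in diameter, 38 mm high. Origin: centre of its underside
- jar: bystander: steel forceps jar, 72 mm in diameter, 110 mm high, with forceps standing in it up to 185 mm. Origin: centre of its underside
Things that resemble listed ones, but are neither listed nor needed, are in the scene too. Leave any purple or red look-alike of the vial5 alone.

How it is judged:
On the way, in this order (a step that is already met when the one before it is completed fails the run):
1. the lid of the vial box is open (past 1.3 rad) (value of joint lid above 1.3 rad), for 0.2 s.
2. four large vials stand upright in the tray, the fifth in the box (((horizontal distance between vial1 and box below 0.12 m and horizontal distance between each of vial2, vial3, vial4, vial5 and tray below 0.14 m) or (horizontal distance between each of vial1, vial3, vial4, vial5 and tray below 0.14 m and horizontal distance between vial2 and box below 0.12 m) or (horizontal distance between each of vial1, vial2, vial4, vial5 and tray below 0.14 m and horizontal distance between vial3 and box below 0.12 m) or (horizontal distance between each of vial1, vial2, vial3, vial5 and tray below 0.14 m and horizontal distance between vial4 and box below 0.12 m) or (horizontal distance between each of vial1, vial2, vial3, vial4 and tray below 0.14 m and horizontal distance between vial5 and box below 0.12 m)) and height (world z) of vial1 between 0.0015 and 0.009 m and angle between each of vial1, vial2, vial3, vial4, vial5's own z axis and vertical below 0.15 rad and height (world z) of vial2 between 0.0015 and 0.009 m and height (world z) of vial3 between 0.0015 and 0.009 m and height (world z) of vial4 between 0.0015 and 0.009 m and height (world z) of vial5 between 0.0015 and 0.009 m), for 0.2 s.
At the end, for the whole second after the job is handed in: Exactly four of the five large vials stand upright (within 0.15 rad) on the floor of the tray, inside its walls; the fifth large vial and both small vials stand upright on the floor of the box; the lid is shut (under 0.05 rad, about 5 mm at its front edge); all vials are at rest (all of step 2 and horizontal distance between each of small1, small2 and box below 0.12 m and height (world z) of small1 between 0.0015 and 0.009 m and angle between each of small1, small2's own z axis and vertical below 0.15 rad and height (world z) of small2 between 0.0015 and 0.009 m and value of joint lid below 0.05 rad and linear speed of each of vial1, vial2, vial3, vial4, vial5, small1, small2 below 0.03 m/s); the robot touches nothing.
It fails at once if the bottle is pushed more than 25 mm or tipped (distance of bottle from where it was at the start of the episode above 0.025 m or angle between bottle's own z axis and vertical above 0.3 rad).
It fails at once if the dish is pushed more than 25 mm or tipped (distance of dish from where it was at the start of the episode above 0.025 m or angle between dish's own z axis and vertical above 0.3 rad).
It fails at once if the jar is pushed more than 25 mm or tipped (distance of jar from where it was at the start of the episode above 0.025 m or angle between jar's own z axis and vertical above 0.3 rad).
It fails at once if a vial is dropped (let go more than about 25 mm above what it lands on, so that it falls faster than 0.7 m/s) ((linear speed of vial1 above 0.7 m/s and contact force between the fingers and vial1 below 0.01 N) or (linear speed of vial2 above 0.7 m/s and contact force between the fingers and vial2 below 0.01 N) or (linear speed of vial3 above 0.7 m/s and contact force between the fingers and vial3 below 0.01 N) or (linear speed of vial4 above 0.7 m/s and contact force between the fingers and vial4 below 0.01 N) or (linear speed of vial5 above 0.7 m/s and contact force between the fingers and vial5 below 0.01 N) or (linear speed of small1 above 0.7 m/s and contact force between the fingers and small1 below 0.01 N) or (linear speed of small2 above 0.7 m/s and contact force between the fingers and small2 below 0.01 N)).
It also fails if it takes over 72 s, if anything falls off the work surface, if the arm or the gripper's body presses on something with over 40 N, if the wrist force passes 120 N, or if a joint passes its speed limit or range.

## Robot

A 6-joint arm with a two-finger parallel gripper is mounted at the origin on the work surface. World frame = base frame: x ahead of the robot, y to its left, z up, the work surface at z = 0. Lengths are in m, angles in rad, forces in N, time in s.
With the tool pointing down it reaches from about 0.375 to 0.9 m from the base axis. Payload 3.1 kg.
Tool frame: the origin (TCP) lies midway between the tips of the shut fingers; the grasp point (between the pads) lies 19 mm behind it; z points along the fingers, y is the line along which they close (so a half turn about z gives the same grasp; the last joint's range is limited). The gripper opens to 87 mm and grips with 3 to 60 N. Pads are 19 mm wide; open, the fingers measure 117 mm over their backs; the gripper's body (75 mm by 190 mm) begins 51 mm behind the grasp point.
Start: joints at [-1.401, 0.527, 1.433, -0, 1.181, -0.178], TCP at [0.213, -0.588, 0.199] pointing down, gripper open.
Joint ranges: [-3.08, 3.08], [-0.75, 2.2], [0.22, 2.44], [-1.43, 4.57], [0, 2.65], [-2.85, 2.85]. Speed limits (rad/s): [2.79, 2.79, 3.14, 3.14, 3.14, 3.14].

## Interface

Orientations are given as a unit quaternion [x, y, z, w].
In Python, from rig import robot gives the robot as it stands.
- The arm moves only by the shell command python3 -m jog 'ROWS' [FORCE]. ROWS is a JSON object of lists of equal length, an entry for each row: "dp": the shift along the tool's x, y, z in mm, a list of three; "delta_rot": the turn, a rotation vector about the tool's x, y, z in rad, a list of three; "gripper": the opening, from -1 (shut) to 1 (fully open). A call has 1 to 12 rows; each row is the pose to reach, as a shift and turn from the pose commanded when the call began, along the tool's axes at that moment; what a row does not reach only later rows make up. A row lasts 1/10 s, in which the tool goes at most 50 mm and 8.59 degrees, less where a joint would pass 70% of its speed; a pose out of reach is approached as far as the arm can. A call with a gripper value outside its range is refused whole. The fingers move at their own pace and stop on an object; FORCE is the grip in N (left out, the last holds). Time passes only in rows, so rows that repeat a pose let the fingers close. It gives the time, the measured TCP pose, the force, the opening and the grip force at its end, in the units of the state.
- robot.get_obs(): the state, without advancing time (a new reading comes with each control period).
- robot.camera(name): name is "side" or "top" or "wrist"; returns the picture (480x640x3 uint8, red, green, blue); there is no depth.
- robot.camera_model(name): a dict with "fx", "fy", "cx", "cy" (pixels), "xyz" and "orientation" of the camera in the world; the wrist camera has in their place "T_tool_cam" (4x4, takes a point from camera to tool coordinates, whose origin is the TCP and whose axes are the flange's). Camera axes: x right, y down, z forward; pixel columns grow to the right and rows downward; lengths in m; the calibration is good to about 2 mm. A picture is of the moment at which its call begins: read the wrist's pose just before it. camera_model takes no time and is no camera call.
- robot.hand_in(): hands the job in; it is judged then, once.
Trained networks look in the newest picture that a camera, given by its name, has taken for a name from the list of things; names that differ only in an ending like _2 or _b are one class to them, and where a whole thing is asked for, a point or a joint stands for the part that bears it (a point fixed in the world has none). Each returns a list of dicts, best first, with "score" (0 to 1); they miss things now and then, are a little off and sometimes report something else, mostly with a low value. They report only what shows in the picture. A call takes as long as a camera call. They do not tell look-alikes from the thing itself.
- robot.search_frame(name, camera): "rect" ([left, top, right, bottom] in pixels, round what is visible of it).
The state is a dict: "time": time; "q": joint angles; "joint_velocities": joint speeds; "joint_torque": joint torques, N m; "position": TCP position; "tool_rot": TCP orientation; "ft_force": force on the tool from outside, world axes, zero at the start; "moment": the same for the moment, N m; "grip_width": finger opening in m; "grip_force": force on a finger pad.
Only numpy, scipy, OpenCV 4.12 (cv2) and the standard library are available. Lean on these libraries where they do the work, as an engineer would, in place of code of your own. Each camera call takes 0.05 s, during which the arm holds its last target. There are 200 camera calls.

## Working session

There is one attempt and no reset: what is moved stays moved. The work goes in short steps, Python scripts to look and compute and a shell command to move; the robot and the scene stay as the last step left them, time stands still between calls to the robot, and variables do not carry over. Pictures are saved under pics/ and viewed, at most 10 in all, crops included, and the job is handed in when it is done.

```bash
mkdir -p pics; ls; python3 - <<'E'
from rig import robot
import cv2,numpy as np
o=robot.get_obs();print(o['time'],o['position'],o['tool_rot'],o['grip_width'])
for c in ['top','side']:
    im=robot.camera(c);cv2.imwrite(f'pics/{c}0.png',im[:,:,::-1]);print(c,robot.camera_model(c))
    for n in ['box','lid_knob','tray','vial1','small1','bottle','dish','jar']:
        print(n,[(np.round(d['rect']).astype(int).tolist(),round(d['score'],2)) for d in robot.search_frame(n,c)])
print(robot.camera_model('wrist'))
E
```

```text
pics
0.0 [ 0.21290551 -0.58678455  0.19816876] [ 9.84919720e-01  1.73008553e-01 -6.90518961e-06 -1.08866894e-03] 0.08722560297923151
top {'fx': 596.297244677331, 'fy': 596.297244677331, 'cx': 315.6291430643988, 'cy': 240.99532731863448, 'xyz': array([ 0.3652071 , -0.03746392,  1.24510405]), 'orientation': array([ 0.70572868, -0.70172776,  0.05960871, -0.07727858])}
box [([354, 238, 472, 311], 0.83), ([284, 141, 315, 179], 0.54), ([402, 145, 443, 194], 0.54)]
lid_knob [([353, 241, 469, 308], 0.75)]
tray [([170, 221, 301, 326], 0.63)]
vial1 [([320, 257, 332, 273], 0.75), ([290, 345, 304, 364], 0.64), ([259, 282, 276, 298], 0.6)]
small1 []
bottle [([281, 139, 312, 179], 0.82)]
dish [([177, 141, 238, 200], 0.74)]
jar [([401, 144, 446, 194], 0.64)]
side {'fx': 542.5847821559305, 'fy': 542.5847821559305, 'cx': 325.2087303231058, 'cy': 244.89785987615696, 'xyz': array([ 0.45651494, -0.64871444,  0.82598983]), 'orientation': array([ 0.93480514, -0.09205822,  0.02467115, -0.34213444])}
box [([276, 275, 385, 423], 0.82)]
lid_knob [([277, 276, 385, 418], 0.6)]
tray [([252, 158, 338, 244], 0.82)]
vial1 [([215, 244, 228, 273], 0.88), ([315, 248, 329, 280], 0.75), ([277, 208, 294, 237], 0.7)]
small1 []
bottle [([406, 184, 442, 241], 0.67)]
dish []
jar [([436, 277, 490, 360], 0.56)]
{'fx': 370.128458942135, 'fy': 370.128458942135, 'cx': 322.9453590449813, 'cy': 241.25113438128687, 'T_tool_cam': array([[ 3.43232298e-04, -9.58066094e-01, -2.86547101e-01,
         7.84343615e-02],
       [ 9.99999940e-01,  3.13463666e-04,  1.49760257e-04,
        -1.16867593e-03],
       [-5.36581192e-05, -2.86547135e-01,  9.58066144e-01,
        -1.85007869e-01],
       [ 0.00000000e+00,  0.00000000e+00,  0.00000000e+00,
         1.00000000e+00]])}
```

View pics/top0.png

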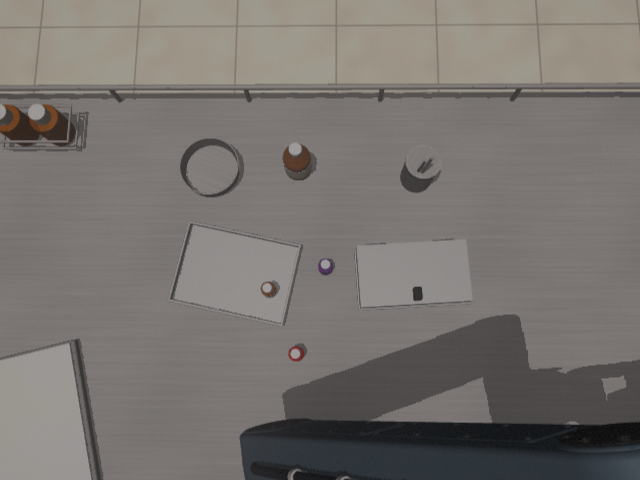

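View pics/side0.png

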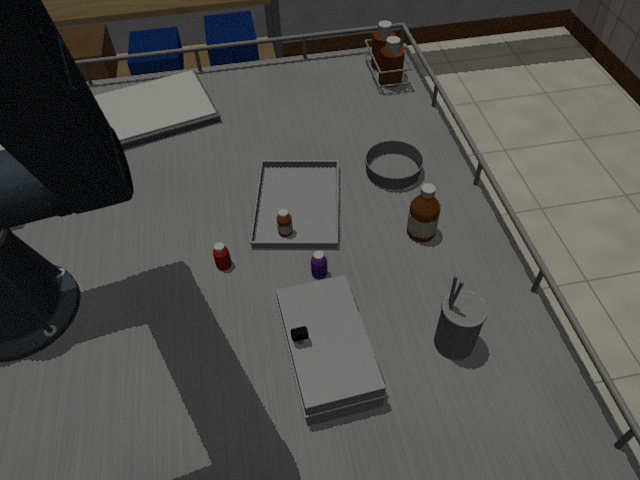

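Top view: tray at about (236,273) with a vial at (268,289). Box lid corners at about (355,245), (467,239), (472,301) and (359,308), knob at (417,293). The purple look-alike is at (326,266) and the red one at (296,353). The side view agrees.

```bash
cat > h.py <<'E'
from rig import robot
import cv2,numpy as np
from scipy.spatial.transform import Rotation as R
def cam(c,obs=None):
    m=robot.camera_model(c)
    if c=='wrist':
        o=obs or robot.get_obs();T=np.eye(4);T[:3,:3]=R.from_quat(o['tool_rot']).as_matrix();T[:3,3]=o['position'];T=T@m['T_tool_cam']
    else:
        T=np.eye(4);T[:3,:3]=R.from_quat(m['orientation']).as_matrix();T[:3,3]=m['xyz']
    return m,T
def pix2w(c,uv,z,obs=None):
    m,T=cam(c,obs);uv=np.atleast_2d(uv).astype(float)
    d=np.c_[(uv[:,0]-m['cx'])/m['fx'],(uv[:,1]-m['cy'])/m['fy'],np.ones(len(uv))]@T[:3,:3].T
    return T[:3,3]+d*((z-T[2,3])/d[:,2])[:,None]
def w2pix(c,P,obs=None):
    m,T=cam(c,obs);p=(np.atleast_2d(P)-T[:3,3])@T[:3,:3]
    return np.c_[p[:,0]/p[:,2]*m['fx']+m['cx'],p[:,1]/p[:,2]*m['fy']+m['cy']]
def tool(target_xyz, yaw=None):
    "shift in tool axes (mm) from present TCP to a world point"
    o=robot.get_obs();Rm=R.from_quat(o['tool_rot']).as_matrix()
    return np.round(Rm.T@(np.array(target_xyz)-o['position'])*1000,1)
E
python3 - <<'E'
from h import *
im=cv2.imread('pics/top0.png');g=cv2.cvtColor(im,cv2.COLOR_BGR2GRAY)
print(g[270,400],g[225,400],g[260,220],g[215,320])
for n,seed,z in [('lid',(400,270),.068),('tray',(220,260),.003)]:
    m=np.zeros((482,642),np.uint8);f=cv2.GaussianBlur(g,(3,3),0)
    cv2.floodFill(f,m,seed,255,12,12,cv2.FLOODFILL_FIXED_RANGE|(255<<8));mm=m[1:-1,1:-1]
    mm=cv2.morphologyEx(mm,cv2.MORPH_OPEN,np.ones((5,5)))
    ct=max(cv2.findContours(mm,0,2)[0],key=cv2.contourArea)
    w=pix2w('top',ct[:,0],z)[:,:2].astype(np.float32)
    print(n,cv2.minAreaRect(w*1000),cv2.contourArea(ct), cv2.boundingRect(ct))
cs=[(355,245),(467,239),(472,301),(359,308)]
print(pix2w('top',cs,.068).round(3))
print('knob',pix2w('top',(417.5,292),.101).round(3),'side',pix2w('side',(299,331),.101).round(3))
ts=[(191,224),(301,244),(284,324),(171,299)]
print('tray',pix2w('top',ts,.02).round(3),pix2w('top',ts,.02).mean(0))
print('vial cap',pix2w('top',(267,287),.058),pix2w('side',(284,213),.058))
print('purple',pix2w('top',(325.5,264),.058),'red',pix2w('top',(295,353),.058))
print('jar',pix2w('top',(423,161),.11),'bottle',pix2w('top',(295,148),.125),'dish',pix2w('top',(210,167),.038))
E
```

```text
142 120 145 119
lid ((534.5632934570312, -202.2654266357422), (122.94043731689453, 218.31214904785156), 3.805412530899048) 6342.0 (358, 239, 114, 67)
tray ((539.934814453125, 161.11846923828125), (232.4337158203125, 159.80068969726562), 77.89068603515625) 8022.5 (176, 227, 122, 95)
[[ 0.588 -0.086  0.068]
 [ 0.601 -0.31   0.068]
 [ 0.477 -0.315  0.068]
 [ 0.462 -0.093  0.068]]
knob [[ 0.491 -0.204  0.101]] side [[ 0.488 -0.209  0.101]]
tray [[0.642 0.259 0.02 ]
 [0.599 0.025 0.02 ]
 [0.433 0.057 0.02 ]
 [0.483 0.292 0.02 ]] [0.53904253 0.15831151 0.02      ]
vial cap [[0.50404245 0.08997916 0.058     ]] [[0.50274633 0.08538181 0.058     ]]
purple [[ 0.55113834 -0.02696477  0.058     ]] red [[0.37455473 0.03191599 0.058     ]]
jar [[ 0.75050162 -0.21983727  0.11      ]] bottle [[0.77236516 0.03386791 0.125     ]] dish [[0.76169048 0.21961014 0.038     ]]
```

```bash
python3 -c "
from h import *
print(tool([.4895,-.205,.2]))"
```

```text
[ 390.3 -265.5   -0.8]
```

```bash
python3 -m jog '{"dp":[[195,-133,0],[390,-266,0],[390,-266,0],[390,-266,0],[390,-266,0],[390,-266,0],[390,-266,0],[390,-266,0],[390,-266,0],[390,-266,0],[390,-266,0],[390,-266,0]],"delta_rot":[[0,0,0.14],[0,0,0.285],[0,0,0.285],[0,0,0.285],[0,0,0.285],[0,0,0.285],[0,0,0.285],[0,0,0.285],[0,0,0.285],[0,0,0.285],[0,0,0.285],[0,0,0.285]],"gripper":[1,1,1,1,1,1,1,1,1,1,1,1]}' 30; python3 - <<'E'
from h import *
o=robot.get_obs();im=robot.camera('wrist');cv2.imwrite('pics/w1.png',im[:,:,::-1])
print(o['position'],R.from_quat(o['tool_rot']).as_matrix()[:,0])
print(w2pix('wrist',[.4905,-.205,.101],o))
t=robot.camera('top');cv2.imwrite('pics/t1.png',t[:,:,::-1])
E
```

```text
time: 2.1
position: [0.4891, -0.2044, 0.1992]
tool_rot: [0.999, 0.032, -0.0, 0.0]
ft_force: [0.2, 0.6, 0.4]
grip_width: 0.0873
grip_force: 0.0
[ 0.48909837 -0.20443963  0.19920147] [ 9.97928316e-01  6.43352658e-02 -2.24583024e-04]
[[324.92394669 231.62368812]]
```

View pics/w1.png

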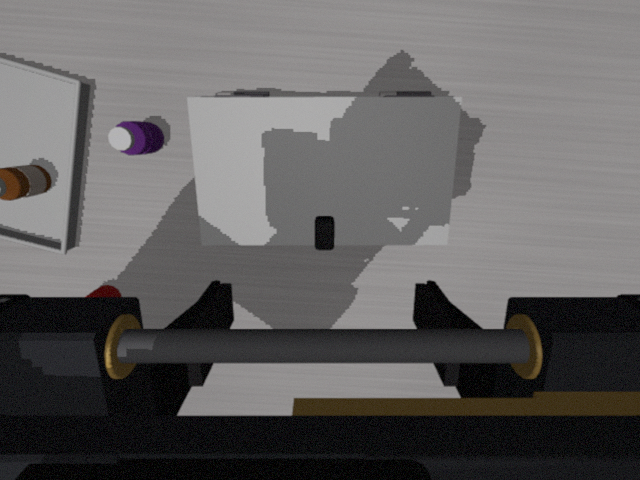

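The wrist view shows the knob at (324,230) square between the fingers, and the lid's back edge is level at row 97. I'll go down and grip it.

```bash
python3 -m jog '{"dp":[[2,0,40],[2,0,80],[2,0,115],[2,0,126],[2,0,126],[2,0,126],[2,0,126],[2,0,126],[2,0,126],[2,0,126],[2,0,126]],"delta_rot":[[0,0,0],[0,0,0],[0,0,0],[0,0,0],[0,0,0],[0,0,0],[0,0,0],[0,0,0],[0,0,0],[0,0,0],[0,0,0]],"gripper":[1,1,1,1,1,-1,-1,-1,-1,-1,-1]}' 20; python3 - <<'E'
import numpy as np
a0=np.deg2rad(153.87);r=118.07
for t in np.arange(0,1.81,.075):
    print(round(t,3),np.round([r*np.cos(a0-t)+106, 0, -(r*np.sin(a0-t)-52)],0).tolist())
E
```

```text
time: 3.3
position: [0.4912, -0.2044, 0.0735]
tool_rot: [1.0, 0.032, 0.0, 0.0]
ft_force: [-0.4, 0.9, -0.7]
grip_width: 0.047
grip_force: 0.0
0.0 [-0.0, 0.0, 0.0]
0.075 [4.0, 0.0, -8.0]
0.15 [9.0, 0.0, -15.0]
0.225 [14.0, 0.0, -22.0]
0.3 [20.0, 0.0, -29.0]
0.375 [26.0, 0.0, -35.0]
0.45 [33.0, 0.0, -41.0]
0.525 [40.0, 0.0, -46.0]
0.6 [48.0, 0.0, -51.0]
0.675 [56.0, 0.0, -55.0]
0.75 [64.0, 0.0, -58.0]
0.825 [72.0, 0.0, -61.0]
0.9 [81.0, 0.0, -63.0]
0.975 [90.0, 0.0, -65.0]
1.05 [98.0, 0.0, -66.0]
1.125 [107.0, 0.0, -66.0]
1.2 [116.0, 0.0, -66.0]
1.275 [125.0, 0.0, -65.0]
1.35 [134.0, 0.0, -63.0]
1.425 [142.0, 0.0, -60.0]
1.5 [150.0, 0.0, -57.0]
1.575 [158.0, 0.0, -54.0]
1.65 [166.0, 0.0, -50.0]
1.725 [174.0, 0.0, -45.0]
1.8 [181.0, 0.0, -39.0]
```

```bash
python3 -m jog '{"dp":[[0,0,0],[0,0,0],[0,0,0],[0,0,0],[0,0,0],[0,0,0],[0,0,0],[0,0,0]],"delta_rot":[[0,0,0],[0,0,0],[0,0,0],[0,0,0],[0,0,0],[0,0,0],[0,0,0],[0,0,0]],"gripper":[-1,-1,-1,-1,-1,-1,-1,-1]}'
python3 -m jog '{"dp":[[4,0,-8],[9,0,-15],[14,0,-22],[20,0,-29],[26,0,-35],[33,0,-41],[40,0,-46],[48,0,-51]],"delta_rot":[[0,0,0],[0,0,0],[0,0,0],[0,0,0],[0,0,0],[0,0,0],[0,0,0],[0,0,0]],"gripper":[-1,-1,-1,-1,-1,-1,-1,-1]}'
```

```text
time: 4.1
position: [0.4912, -0.2053, 0.0732]
tool_rot: [1.0, 0.032, 0.0, 0.001]
ft_force: [-1.7, -4.2, -1.4]
grip_width: 0.0156
grip_force: 20.0
time: 4.9
position: [0.5402, -0.2021, 0.1232]
tool_rot: [1.0, 0.031, 0.001, 0.001]
ft_force: [3.9, -6.1, -10.9]
grip_width: 0.0154
grip_force: 20.0
```

```bash
python3 -m jog '{"dp":[[8,0,-4],[16,0,-7],[24,0,-10],[33,0,-12],[42,0,-14],[50,0,-15],[59,0,-15],[68,0,-15],[77,0,-14],[86,0,-12],[94,0,-9],[102,0,-6]],"delta_rot":[[0,0,0],[0,0,0],[0,0,0],[0,0,0],[0,0,0],[0,0,0],[0,0,0],[0,0,0],[0,0,0],[0,0,0],[0,0,0],[0,0,0]],"gripper":[-1,-1,-1,-1,-1,-1,-1,-1,-1,-1,-1,-1]}'
python3 -m jog '{"dp":[[8,0,3],[16,0,7],[24,0,12],[29,0,16],[29,0,16],[29,0,16]],"delta_rot":[[0,0,0],[0,0,0],[0,0,0],[0,0,0],[0,0,0],[0,0,0]],"gripper":[-1,-1,-1,-1,-1,-1]}'
```

```text
time: 6.1
position: [0.6428, -0.1954, 0.1317]
tool_rot: [1.0, 0.031, 0.002, 0.001]
ft_force: [0.7, -3.5, 5.4]
grip_width: 0.0152
grip_force: 20.0
time: 6.7
position: [0.6735, -0.1934, 0.1159]
tool_rot: [0.999, 0.031, 0.004, 0.001]
ft_force: [4.6, -2.2, 5.2]
grip_width: 0.015
grip_force: 20.0
```

```bash
python3 -m jog '{"dp":[[0,0,0],[0,0,0],[0,0,0],[0,0,-20],[0,0,-60],[0,0,-110],[0,0,-150],[-50,0,-170],[-100,0,-170],[-150,0,-170],[-180,0,-170],[-180,0,-170]],"delta_rot":[[0,0,0],[0,0,0],[0,0,0],[0,0,0],[0,0,0],[0,0,0],[0,0,0],[0,0,0],[0,0,0],[0,0,0],[0,0,0],[0,0,0]],"gripper":[0.2,0.2,0.2,0.2,0.2,1,1,1,1,1,1,1]}'
python3 - <<'E'
from h import *
robot.get_obs();o=robot.get_obs();im=robot.camera('wrist');cv2.imwrite('pics/w2.png',im[:,:,::-1])
print(o['position'])
for n in ['vial1','small1']:
    for d in robot.search_frame(n,'wrist'): print(n,np.round(d['rect']),round(d['score'],2))
c=np.array([.5345,-.2023]);y=.064
for x in (-.034,.014):
  for v in (-.067,0,.067):
    p=c+R.from_euler('z',y).as_matrix()[:2,:2]@[x,v]
    print(x,v,p.round(4),w2pix('wrist',[*p,.061],o).round(0),w2pix('wrist',[*p,.043],o).round(0))
E
```

```text
time: 7.9
position: [0.4846, -0.2025, 0.2834]
tool_rot: [1.0, 0.03, -0.003, -0.002]
ft_force: [0.1, 0.2, 0.8]
grip_width: 0.0864
grip_force: 0.0
[ 0.48459946 -0.20248063  0.28342994]
vial1 [373. 131. 399. 157.] 0.9
vial1 [259. 136. 288. 163.] 0.85
vial1 [314. 172. 339. 202.] 0.8
vial1 [117. 257. 156. 289.] 0.73
vial1 [ 52. 156. 101. 181.] 0.71
vial1 [314. 132. 338. 156.] 0.67
vial1 [156. 118. 194. 146.] 0.67
small1 [373. 177. 394. 197.] 0.86
small1 [263. 180. 282. 198.] 0.59
-0.034 -0.067 [ 0.5049 -0.2713] [[388. 188.]] [[386. 186.]]
-0.034 0 [ 0.5006 -0.2045] [[327. 188.]] [[327. 186.]]
-0.034 0.067 [ 0.4963 -0.1376] [[267. 189.]] [[269. 186.]]
0.014 -0.067 [ 0.5528 -0.2683] [[390. 143.]] [[388. 143.]]
0.014 0 [ 0.5485 -0.2014] [[327. 143.]] [[327. 143.]]
0.014 0.067 [ 0.5442 -0.1345] [[264. 144.]] [[267. 143.]]
```

View pics/w2.png

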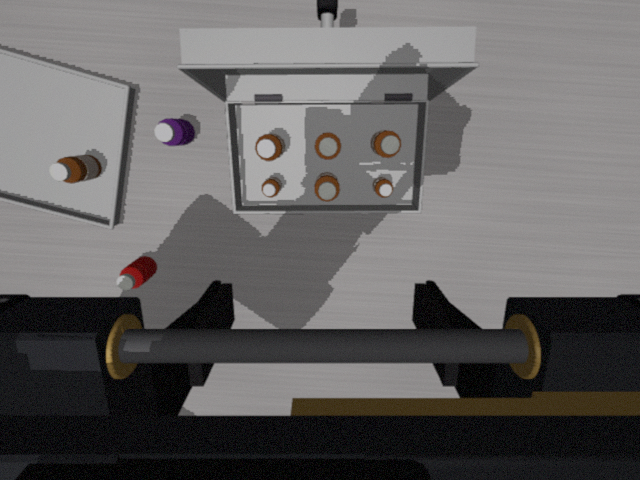

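The lid is open. The three back-row vials and the front middle one (327,187) are large; the small ones are front left (271,188) and front right (384,187). I'll take the front middle, back middle and back right, and leave the back left as the spare.

```bash
cat >> h.py <<'E'
def vials(o):
    "refine box vials: detector rect centres, world at body top"
    out=[]
    for d in robot.search_frame('vial1','wrist'):
        l,t,r,b=d['rect'];out.append(((l+r)/2,(t+b)/2))
    return out
E
python3 - <<'E'
from h import *
im=cv2.imread('pics/w2.png');o=robot.get_obs()
hsv=cv2.cvtColor(im,cv2.COLOR_BGR2HSV)
roi=np.zeros(im.shape[:2],np.uint8);roi[108:206,242:414]=1
m=((hsv[...,1]>90)&(hsv[...,0]<20)).astype(np.uint8)*roi
m=cv2.morphologyEx(m,cv2.MORPH_CLOSE,np.ones((5,5)))
for c in cv2.findContours(m,0,2)[0]:
    if cv2.contourArea(c)<60: continue
    (u,v),r=cv2.minEnclosingCircle(c); print((round(u),round(v),round(r,1)),pix2w('wrist',(u,v),.04,o).round(4))
print('front',pix2w('wrist',(326,187),.061,o),'backm',pix2w('wrist',(327.5,147),.061,o),'backr',pix2w('wrist',(387.5,145.5),.061,o))
print(o['position'],tool([.5006,-.2045,.112]))
E
```

```text
(383, 187, 8.8) [[ 0.5097 -0.2719  0.04  ]]
(270, 187, 8.8) [[ 0.5016 -0.1416  0.04  ]]
(326, 188, 13.0) [[ 0.5052 -0.2065  0.04  ]]
(269, 147, 13.3) [[ 0.547  -0.1386  0.04  ]]
(328, 146, 13.3) [[ 0.5527 -0.2045  0.04  ]]
(387, 144, 13.7) [[ 0.5589 -0.2707  0.04  ]]
front [[ 0.50910041 -0.2054598   0.061     ]] backm [[ 0.5518851  -0.20427594  0.061     ]] backr [[ 0.55745881 -0.26814145  0.061     ]]
[ 0.49038954 -0.204339    0.28410778] [ 10.1   0.9 172.1]
```

```bash
cat > look.py <<'E'
from h import *
import sys
robot.camera('wrist');o=robot.get_obs();im=robot.camera('wrist')[:,:,::-1].copy();cv2.imwrite(sys.argv[1],im)
hsv=cv2.cvtColor(im,cv2.COLOR_BGR2HSV)
m=((hsv[...,1]>90)&(hsv[...,0]<20)).astype(np.uint8);m[210:]=0
m=cv2.morphologyEx(m,cv2.MORPH_CLOSE,np.ones((5,5)))
for c in cv2.findContours(m,0,2)[0]:
    if cv2.contourArea(c)<60: continue
    (u,v),r=cv2.minEnclosingCircle(c); print((round(u),round(v),round(r,1)),pix2w('wrist',(u,v),.04,o)[0].round(4))
print(o['position'],o['tool_rot'].round(4),tool([.5006,-.2045,.112]))
E
python3 look.py pics/w3.png
```

```text
(380, 194, 9.1) [ 0.5025 -0.2693  0.04  ]
(268, 194, 8.7) [ 0.4948 -0.1394  0.04  ]
(324, 194, 13.0) [ 0.4983 -0.2043  0.04  ]
(70, 174, 15.7) [0.5029 0.0882 0.04  ]
(266, 154, 13.1) [ 0.54   -0.1361  0.04  ]
(325, 153, 13.1) [ 0.5453 -0.2021  0.04  ]
(383, 151, 13.6) [ 0.5517 -0.2679  0.04  ]
[ 0.49092363 -0.2044523   0.28402899] [ 9.995e-01  3.150e-02  3.000e-04 -2.000e-04] [  9.4   0.7 171.9]
```

```bash
python3 -m jog '{"dp":[[9,1,40],[9,1,85],[9,1,130],[9,1,170],[9,1,170],[9,1,170],[9,1,205],[9,1,240],[9,1,265],[9,1,271],[9,1,271],[9,1,271]],"delta_rot":[[0,0,0],[0,0,0],[0,0,0],[0,0,0],[0,0,0],[0,0,0],[0,0,0],[0,0,0],[0,0,0],[0,0,0],[0,0,0],[0,0,0]],"gripper":[0.06,0.06,0.06,0.06,0.06,0.06,0.06,0.06,0.06,0.06,-1,-1]}' 15
python3 -m jog '{"dp":[[0,0,0],[0,0,0],[0,0,0],[0,0,0]],"delta_rot":[[0,0,0],[0,0,0],[0,0,0],[0,0,0]],"gripper":[-1,-1,-1,-1]}'; python3 -c "
from h import *
print(tool([.5863,.2118,.112]))"
```

```text
time: 9.35
position: [0.5009, -0.206, 0.0152]
tool_rot: [1.0, 0.031, 0.002, 0.001]
ft_force: [0.4, -0.1, 0.4]
grip_width: 0.0367
grip_force: 0.0
time: 9.75
position: [0.5005, -0.2057, 0.0149]
tool_rot: [1.0, 0.031, 0.002, 0.001]
ft_force: [-0.2, 0.9, 7.1]
grip_width: 0.0289
grip_force: 15.0
[ 112.1 -411.   -97.6]
```

```bash
python3 -m jog '{"dp":[[0,0,-20],[0,0,-60],[0,0,-98],[12,-45,-98],[24,-90,-98],[36,-135,-98],[49,-180,-98],[61,-225,-98],[73,-270,-98],[86,-315,-98],[98,-360,-98],[108,-398,-98]],"delta_rot":[[0,0,0],[0,0,0],[0,0,0],[0,0,0],[0,0,0],[0,0,0],[0,0,0],[0,0,0],[0,0,0],[0,0,0],[0,0,0],[0,0,0]],"gripper":[-1,-1,-1,-1,-1,-1,-1,-1,-1,-1,-1,-1]}'
python3 -m jog '{"dp":[[4,-13,0],[4,-13,0],[4,-13,0],[4,-13,0]],"delta_rot":[[0,0,0],[0,0,0],[0,0,0],[0,0,0]],"gripper":[-1,-1,-1,-1]}'; python3 -c "
from h import *
print(tool([.5863,.2118,.0149]))"
```

```text
time: 10.95
position: [0.5819, 0.2016, 0.1116]
tool_rot: [0.999, 0.032, 0.0, -0.0]
ft_force: [-0.5, -1.6, -0.1]
grip_width: 0.0293
grip_force: 15.0
time: 11.35
position: [0.5846, 0.2104, 0.1111]
tool_rot: [1.0, 0.03, -0.001, 0.0]
ft_force: [-0.7, 0.9, -0.2]
grip_width: 0.029
grip_force: 15.0
[ 1.9 -1.3 96.2]
```

```bash
python3 -m jog '{"dp":[[0,0,35],[0,0,70],[0,0,85],[0,0,92],[0,0,95],[0,0,95],[0,0,95],[0,0,95]],"delta_rot":[[0,0,0],[0,0,0],[0,0,0],[0,0,0],[0,0,0],[0,0,0],[0,0,0],[0,0,0]],"gripper":[-1,-1,-1,-1,-1,-1,-1,-1]}'
python3 -m jog '{"dp":[[0,0,0],[0,0,0],[0,0,0],[0,0,-15],[0,0,-50],[0,0,-95],[0,0,-110],[0,0,-110]],"delta_rot":[[0,0,0],[0,0,0],[0,0,0],[0,0,0],[0,0,0],[0,0,0],[0,0,0],[0,0,0]],"gripper":[0.06,0.06,0.06,0.06,0.06,0.06,0.06,0.06]}'; python3 -c "
from h import *
print(tool([.547,-.2022,.13]))"
```

```text
time: 12.15
position: [0.586, 0.2125, 0.0174]
tool_rot: [1.0, 0.031, 0.001, -0.0]
ft_force: [-0.2, 1.1, -0.5]
grip_width: 0.0291
grip_force: 15.0
time: 12.95
position: [0.5877, 0.2129, 0.1306]
tool_rot: [0.999, 0.031, 0.004, -0.001]
ft_force: [0.7, 0.4, -0.6]
grip_width: 0.0463
grip_force: 0.0
[-6.680e+01  4.117e+02 -3.000e-01]
```

```bash
python3 -m jog '{"dp":[[-33,206,0],[-67,412,0],[-67,412,0],[-67,412,0],[-67,412,0],[-67,412,0],[-67,412,0],[-67,412,0],[-67,412,0],[-67,412,0],[-67,412,0],[-67,412,0]],"delta_rot":[[0,0,0],[0,0,0],[0,0,0],[0,0,0],[0,0,0],[0,0,0],[0,0,0],[0,0,0],[0,0,0],[0,0,0],[0,0,0],[0,0,0]],"gripper":[0.06,0.06,0.06,0.06,0.06,0.06,0.06,0.06,0.06,0.06,0.06,0.06]}'; python3 - <<'E'
from h import *
t=robot.camera('top');cv2.imwrite('pics/t2.png',t[:,:,::-1]);cv2.imwrite('pics/t2c.png',cv2.resize(t[200:340,150:350,::-1],None,fx=4,fy=4))
print(tool([.547,-.2022,.0145]),robot.get_obs()['tool_rot'])
E
```

```text
time: 14.15
position: [0.5435, -0.2008, 0.1257]
tool_rot: [0.999, 0.032, -0.001, -0.001]
ft_force: [-0.5, 0.3, -0.3]
grip_width: 0.0464
grip_force: 0.0
[  3.2   1.7 111.3] [ 9.99469057e-01  3.25720841e-02 -5.65821308e-04 -5.85444867e-04]
```

View pics/t2c.png

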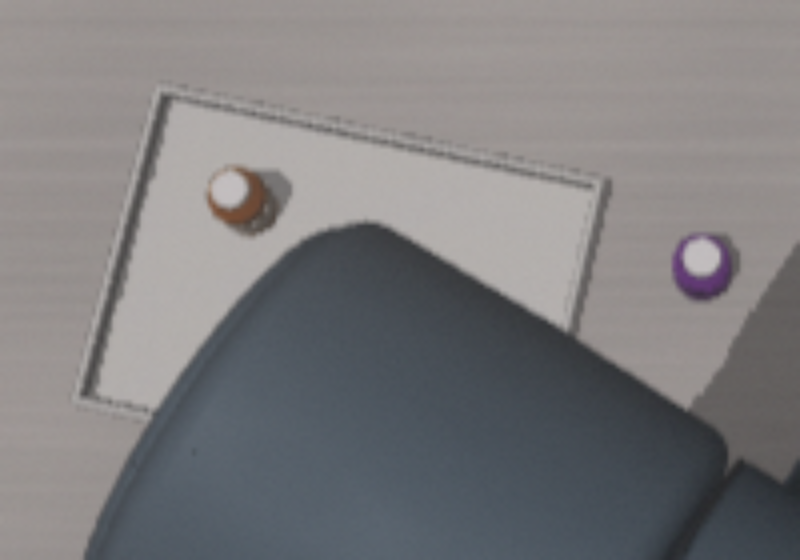

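The crop shows the first vial upright in the tray at about (235,195), well inside the walls. On to the back middle vial.

```bash
python3 -m jog '{"dp":[[3,1,30],[3,1,60],[3,1,90],[3,1,105],[3,1,111],[3,1,111],[3,1,111],[3,1,111],[3,1,111],[3,1,111],[3,1,111]],"delta_rot":[[0,0,0],[0,0,0],[0,0,0],[0,0,0],[0,0,0],[0,0,0],[0,0,0],[0,0,0],[0,0,0],[0,0,0],[0,0,0]],"gripper":[0.06,0.06,0.06,0.06,0.06,0.06,-1,-1,-1,-1,-1]}'; python3 -c "
from h import *
print(tool([.5274,.2238,.115]))"
```

```text
time: 15.3
position: [0.5478, -0.2042, 0.0162]
tool_rot: [1.0, 0.031, 0.001, 0.0]
ft_force: [-0.2, 2.0, 5.3]
grip_width: 0.0288
grip_force: 15.0
[   6.6 -428.4  -99.2]
```

```bash
python3 -m jog '{"dp":[[0,0,-20],[0,0,-60],[0,0,-98],[1,-45,-98],[2,-90,-98],[3,-135,-98],[4,-180,-98],[5,-225,-98],[6,-270,-98],[7,-315,-98],[7,-360,-98],[7,-400,-98]],"delta_rot":[[0,0,0],[0,0,0],[0,0,0],[0,0,0],[0,0,0],[0,0,0],[0,0,0],[0,0,0],[0,0,0],[0,0,0],[0,0,0],[0,0,0]],"gripper":[-1,-1,-1,-1,-1,-1,-1,-1,-1,-1,-1,-1]}'
python3 -m jog '{"dp":[[0,-20,0],[0,-28,0],[0,-28,0],[0,-28,0],[0,-28,0]],"delta_rot":[[0,0,0],[0,0,0],[0,0,0],[0,0,0],[0,0,0]],"gripper":[-1,-1,-1,-1,-1]}'; python3 -c "
from h import *
print(tool([.5274,.2238,.0165]))"
```

```text
time: 16.5
position: [0.5283, 0.1977, 0.113]
tool_rot: [0.999, 0.032, -0.0, 0.0]
ft_force: [0.2, -0.4, -0.3]
grip_width: 0.0289
grip_force: 15.0
time: 17.0
position: [0.5274, 0.2223, 0.1131]
tool_rot: [1.0, 0.03, -0.0, 0.0]
ft_force: [-0.2, 1.0, -0.4]
grip_width: 0.0288
grip_force: 15.0
[ 0.1 -1.6 96.6]
```

```bash
python3 -m jog '{"dp":[[0,0,35],[0,0,70],[0,0,85],[0,0,92],[0,0,95],[0,0,96],[0,0,96],[0,0,96]],"delta_rot":[[0,0,0],[0,0,0],[0,0,0],[0,0,0],[0,0,0],[0,0,0],[0,0,0],[0,0,0]],"gripper":[-1,-1,-1,-1,-1,-1,-1,-1]}'
python3 -m jog '{"dp":[[0,0,0],[0,0,0],[0,0,0],[0,0,-15],[0,0,-50],[0,0,-95],[0,0,-110],[0,0,-110]],"delta_rot":[[0,0,0],[0,0,0],[0,0,0],[0,0,0],[0,0,0],[0,0,0],[0,0,0],[0,0,0]],"gripper":[0.06,0.06,0.06,0.06,0.06,0.06,0.06,0.06]}'; python3 -c "
from h import *
print(tool([.552,-.268,.13]))"
```

```text
time: 17.8
position: [0.528, 0.2238, 0.0181]
tool_rot: [1.0, 0.031, 0.001, -0.0]
ft_force: [-0.5, -0.1, -0.5]
grip_width: 0.0286
grip_force: 15.0
time: 18.6
position: [0.5294, 0.2243, 0.1302]
tool_rot: [0.999, 0.032, 0.003, -0.001]
ft_force: [0.5, 0.2, -0.7]
grip_width: 0.0463
grip_force: 0.0
[-8.500e+00  4.927e+02 -3.000e-01]
```

```bash
python3 -m jog '{"dp":[[-8,493,0],[-8,493,0],[-8,493,0],[-8,493,0],[-8,493,0],[-8,493,0],[-8,493,0],[-8,493,0],[-8,493,0],[-8,493,0],[-8,493,0],[-8,493,0]],"delta_rot":[[0,0,0],[0,0,0],[0,0,0],[0,0,0],[0,0,0],[0,0,0],[0,0,0],[0,0,0],[0,0,0],[0,0,0],[0,0,0],[0,0,0]],"gripper":[0.06,0.06,0.06,0.06,0.06,0.06,0.06,0.06,0.06,0.06,0.06,0.06]}'
python3 -m jog '{"dp":[[0,0,0],[0,0,0]],"delta_rot":[[0,0,0],[0,0,0]],"gripper":[0.06,0.06]}'; python3 - <<'E'
from h import *
print(tool([.552,-.268,.0150]))
E
```

```text
time: 19.8
position: [0.5488, -0.269, 0.1252]
tool_rot: [1.0, 0.03, -0.001, -0.001]
ft_force: [-0.3, 0.2, 0.3]
grip_width: 0.046
grip_force: 0.0
time: 20.0
position: [0.5496, -0.2667, 0.1265]
tool_rot: [0.999, 0.032, -0.001, -0.001]
ft_force: [-0.1, -0.6, 0.6]
grip_width: 0.0461
grip_force: 0.0
[  2.5   1.6 111.5]
```

```bash
python3 -m jog '{"dp":[[2,0,30],[2,0,60],[2,0,90],[2,0,105],[2,0,111],[2,0,111],[2,0,111],[2,0,111],[2,0,111],[2,0,111],[2,0,111]],"delta_rot":[[0,0,0],[0,0,0],[0,0,0],[0,0,0],[0,0,0],[0,0,0],[0,0,0],[0,0,0],[0,0,0],[0,0,0],[0,0,0]],"gripper":[0.06,0.06,0.06,0.06,0.06,0.06,-1,-1,-1,-1,-1]}'; python3 -c "
from h import *
print(tool([.5683,.1236,.115]))"
```

```text
time: 21.1
position: [0.5529, -0.2692, 0.0173]
tool_rot: [1.0, 0.031, 0.001, 0.001]
ft_force: [0.4, 0.6, 5.6]
grip_width: 0.0287
grip_force: 15.0
[  40.1 -390.9  -98.1]
```

```bash
python3 -m jog '{"dp":[[0,0,-20],[0,0,-60],[0,0,-98],[5,-45,-98],[9,-90,-98],[14,-135,-98],[18,-180,-98],[23,-225,-98],[28,-270,-98],[32,-315,-98],[37,-360,-98],[40,-385,-98]],"delta_rot":[[0,0,0],[0,0,0],[0,0,0],[0,0,0],[0,0,0],[0,0,0],[0,0,0],[0,0,0],[0,0,0],[0,0,0],[0,0,0],[0,0,0]],"gripper":[-1,-1,-1,-1,-1,-1,-1,-1,-1,-1,-1,-1]}'
python3 -m jog '{"dp":[[0,-5,0],[0,-5,0],[0,-5,0],[0,-5,0]],"delta_rot":[[0,0,0],[0,0,0],[0,0,0],[0,0,0]],"gripper":[-1,-1,-1,-1]}'; python3 -c "
from h import *
print(tool([.5683,.1236,.0178]))"
```

```text
time: 22.3
position: [0.5671, 0.1214, 0.1139]
tool_rot: [0.999, 0.033, -0.0, -0.0]
ft_force: [0.4, -0.0, -0.9]
grip_width: 0.0293
grip_force: 15.0
time: 22.7
position: [0.5677, 0.1215, 0.114]
tool_rot: [1.0, 0.03, -0.0, 0.0]
ft_force: [-0.2, -1.5, -0.1]
grip_width: 0.0287
grip_force: 15.0
[ 0.8 -2.1 96.2]
```

Then, after the release, straight up and over towards the knob at height. I'll look before closing.

```bash
python3 -m jog '{"dp":[[0,0,35],[0,0,70],[0,0,85],[0,0,92],[0,0,95],[0,0,96],[0,0,96],[0,0,96]],"delta_rot":[[0,0,0],[0,0,0],[0,0,0],[0,0,0],[0,0,0],[0,0,0],[0,0,0],[0,0,0]],"gripper":[-1,-1,-1,-1,-1,-1,-1,-1]}'
python3 -m jog '{"dp":[[0,0,0],[0,0,0],[0,0,0],[0,0,-15],[0,0,-50],[0,0,-95],[0,0,-145],[0,0,-195],[0,0,-245],[0,0,-266],[0,0,-266],[0,0,-266]],"delta_rot":[[0,0,0],[0,0,0],[0,0,0],[0,0,0],[0,0,0],[0,0,0],[0,0,0],[0,0,0],[0,0,0],[0,0,0],[0,0,0],[0,0,0]],"gripper":[0.06,0.06,0.06,0.06,0.06,0.06,0.06,0.06,0.06,0.06,0.06,0.06]}'; python3 -c "
from h import *
print(tool([.5,-.2,.3]))"
```

```text
time: 23.5
position: [0.5684, 0.123, 0.0192]
tool_rot: [1.0, 0.031, 0.001, 0.0]
ft_force: [-0.0, -0.4, 0.5]
grip_width: 0.0287
grip_force: 15.0
time: 24.7
position: [0.567, 0.1231, 0.2847]
tool_rot: [1.0, 0.031, 0.0, 0.0]
ft_force: [0.6, 0.0, -1.4]
grip_width: 0.0459
grip_force: 0.0
[-87.2 318.2 -15.4]
```

```bash
python3 -m jog '{"dp":[[-87,318,-15],[-87,318,-15],[-87,318,-15],[-87,318,-15],[-87,318,-15],[-87,318,-15],[-87,318,-15],[-87,318,-15],[-87,318,-15],[-87,318,-15],[-87,318,-15]],"delta_rot":[[0,0,0],[0,0,0],[0,0,0],[0,0,0],[0,0,0],[0,0,0],[0,0,0],[0,0,0],[0,0,0],[0,0,0],[0,0,0]],"gripper":[0.06,0.06,0.06,0.06,0.06,0.06,0.06,0.06,0.06,0.06,0.06]}'; python3 look.py pics/w4.png; python3 -c "
from h import *
t=robot.camera('side');cv2.imwrite('pics/s4.png',t[:,:,::-1])
o=robot.get_obs();print(w2pix('side',[[.6735,-.1934,.135]]),w2pix('wrist',[[.6735,-.1934,.135]]),tool([.6735,-.1937,.2]))"
```

```text
time: 25.8
position: [0.5006, -0.1982, 0.2985]
tool_rot: [0.999, 0.032, -0.001, -0.001]
ft_force: [0.5, 0.1, 0.0]
grip_width: 0.0461
grip_force: 0.0
(383, 200, 8.6) [ 0.5026 -0.2694  0.04  ]
(275, 199, 8.3) [ 0.4951 -0.1393  0.04  ]
(84, 182, 14.5) [0.5017 0.0889 0.04  ]
(273, 161, 12.6) [ 0.5399 -0.1361  0.04  ]
(48, 121, 16.2) [0.5684 0.1211 0.04  ]
[ 0.50077275 -0.19827353  0.29872893] [ 9.995e-01  3.250e-02 -4.000e-04 -4.000e-04] [ -0.6   6.1 186.9]
[[414.63366604 290.33750172]] [[331.28174192  11.83471848]] [172.5   6.2  99.1]
```

View pics/w4.png

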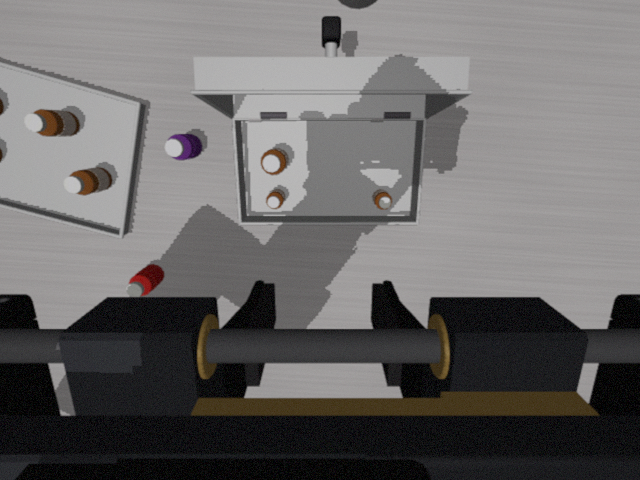

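View pics/s4.png

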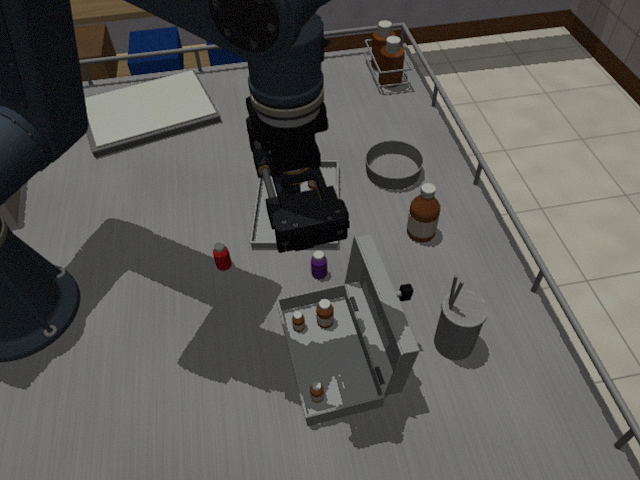

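The wrist view shows the spare large vial (273,161) and the small ones (275,199) and (383,200) standing in the box, and the side view shows the lid open. The knob is at side (406,293) and wrist about (331,32), a little less open than commanded, so I'll fit its angle.

```bash
python3 - <<'E'
from h import *
a0=np.deg2rad(153.87);r=.11807;h=np.array([.5965,-.1983,.04])
for t in np.arange(1.4,1.9,.05):
    k=h+[r*np.cos(a0-t)*.998,r*np.cos(a0-t)*.064,r*np.sin(a0-t)]
    # head top face centre
    e=h+[np.hypot(.106,.061)*np.cos(np.arctan2(.061,-.106)-t),.06*np.cos(a0-t),np.hypot(.106,.061)*np.sin(np.arctan2(.061,-.106)-t)]
    f=h+[.124*np.cos(np.pi-t),.124*np.cos(np.pi-t)*.064,.124*np.sin(np.pi-t)]
    print(round(t,2),k.round(3),w2pix('side',k).round(),w2pix('wrist',k).round(),'edge',w2pix('wrist',f).round())
E
```

```text
1.4 [ 0.63  -0.196  0.153] [[389. 290.]] [[331.  66.]] edge [[331. 135.]]
1.45 [ 0.635 -0.196  0.151] [[392. 289.]] [[331.  59.]] edge [[331. 128.]]
1.5 [ 0.641 -0.195  0.149] [[395. 289.]] [[331.  52.]] edge [[331. 120.]]
1.55 [ 0.646 -0.195  0.147] [[399. 290.]] [[331.  45.]] edge [[331. 112.]]
1.6 [ 0.651 -0.195  0.144] [[402. 290.]] [[331.  39.]] edge [[331. 104.]]
1.65 [ 0.657 -0.194  0.142] [[405. 290.]] [[331.  33.]] edge [[331.  96.]]
1.7 [ 0.662 -0.194  0.138] [[408. 291.]] [[331.  27.]] edge [[331.  87.]]
1.75 [ 0.666 -0.194  0.135] [[410. 291.]] [[331.  21.]] edge [[331.  79.]]
1.8 [ 0.671 -0.194  0.131] [[413. 292.]] [[331.  16.]] edge [[331.  71.]]
1.85 [ 0.676 -0.193  0.128] [[415. 293.]] [[331.  12.]] edge [[331.  63.]]
```

```bash
python3 -m jog '{"dp":[[40,1,0],[80,3,0],[120,4,0],[157,6,0],[157,6,0],[157,6,0],[157,6,40],[157,6,75],[157,6,75],[157,6,75]],"delta_rot":[[0,0,0],[0,0,0],[0,0,0],[0,0,0],[0,0,0],[0,0,0],[0,0,0],[0,0,0],[0,0,0],[0,0,0]],"gripper":[0.06,0.06,0.06,0.06,0.06,0.06,0.06,0.06,0.06,0.06]}'; python3 -c "
from h import *
print(tool([.658,-.194,.122]))"
```

```text
time: 26.95
position: [0.657, -0.1959, 0.2247]
tool_rot: [1.0, 0.031, -0.0, -0.0]
ft_force: [0.7, -0.0, 0.6]
grip_width: 0.0463
grip_force: 0.0
[  1.2  -1.8 102.7]
```

```bash
python3 -m jog '{"dp":[[1,-2,30],[1,-2,60],[1,-2,85],[1,-2,98],[1,-2,102],[1,-2,102],[1,-2,102],[1,-2,102],[1,-2,102],[1,-2,102],[1,-2,102],[1,-2,102]],"delta_rot":[[0,0,0],[0,0,0],[0,0,0],[0,0,0],[0,0,0],[0,0,0],[0,0,0],[0,0,0],[0,0,0],[0,0,0],[0,0,0],[0,0,0]],"gripper":[0.06,0.06,0.06,0.06,0.06,-1,-1,-1,-1,-1,-1,-1]}' 20; python3 - <<'E'
from h import *
p=robot.get_obs()['position'];print(p)
a0=np.deg2rad(153.87);r=118.07;t0=1.66
for t in [1.59,1.52,1.45,1.37,1.3,1.22,1.15,1.07,1.,.92,.85,.77,.7,.63,.56,.49,.42,.35,.28,.21,.14,.07,0]:
    print(t,round(r*(np.cos(a0-t)-np.cos(a0-t0))),round(-r*(np.sin(a0-t)-np.sin(a0-t0))),end=' | ')
E
```

```text
time: 28.15
position: [0.6593, -0.1943, 0.1228]
tool_rot: [1.0, 0.031, 0.001, 0.001]
ft_force: [0.7, -0.8, 2.7]
grip_width: 0.0155
grip_force: 20.0
[ 0.6593271  -0.19430476  0.12282237]
1.59 -7 -4 | 1.52 -15 -8 | 1.45 -22 -11 | 1.37 -31 -13 | 1.3 -39 -15 | 1.22 -49 -16 | 1.15 -57 -17 | 1.07 -67 -17 | 1.0 -75 -16 | 0.92 -84 -15 | 0.85 -92 -13 | 0.77 -101 -10 | 0.7 -109 -7 | 0.63 -116 -4 | 0.56 -123 1 | 0.49 -130 5 | 0.42 -137 10 | 0.35 -143 16 | 0.28 -149 22 | 0.21 -154 28 | 0.14 -159 35 | 0.07 -163 42 | 0 -167 49 |
```

```bash
python3 -m jog '{"dp":[[-7,0,-4],[-15,0,-8],[-22,0,-11],[-31,0,-13],[-39,0,-15],[-49,0,-16],[-57,0,-17],[-67,0,-17],[-75,0,-16],[-84,0,-15],[-92,0,-13],[-101,0,-10]],"delta_rot":[[0,0,0],[0,0,0],[0,0,0],[0,0,0],[0,0,0],[0,0,0],[0,0,0],[0,0,0],[0,0,0],[0,0,0],[0,0,0],[0,0,0]],"gripper":[-1,-1,-1,-1,-1,-1,-1,-1,-1,-1,-1,-1]}'
python3 -m jog '{"dp":[[-8,0,3],[-15,0,6],[-22,0,11],[-29,0,15],[-36,0,20],[-42,0,26],[-48,0,32],[-53,0,38],[-58,0,45],[-62,0,52],[-66,0,59],[-66,0,61]],"delta_rot":[[0,0,0],[0,0,0],[0,0,0],[0,0,0],[0,0,0],[0,0,0],[0,0,0],[0,0,0],[0,0,0],[0,0,0],[0,0,0],[0,0,0]],"gripper":[-1,-1,-1,-1,-1,-1,-1,-1,-1,-1,-1,-1]}'
python3 -m jog '{"dp":[[0,0,0],[0,0,0]],"delta_rot":[[0,0,0],[0,0,0]],"gripper":[-1,-1]}'
```

```text
time: 29.35
position: [0.5574, -0.2011, 0.1352]
tool_rot: [0.999, 0.032, 0.001, 0.001]
ft_force: [-2.7, -1.9, 17.4]
grip_width: 0.0155
grip_force: 20.0
time: 30.55
position: [0.4851, -0.2056, 0.0709]
tool_rot: [0.999, 0.033, -0.006, 0.0]
ft_force: [-13.5, -11.3, 9.9]
grip_width: 0.0159
grip_force: 20.0
time: 30.75
position: [0.4852, -0.2055, 0.0709]
tool_rot: [0.999, 0.033, -0.006, 0.0]
ft_force: [-11.4, -12.1, 6.7]
grip_width: 0.0161
grip_force: 20.0
```

```bash
python3 -m jog '{"dp":[[0,0,0],[0,0,0],[0,0,0],[0,0,0],[0,0,-10],[0,0,-40],[0,0,-80],[0,0,-80]],"delta_rot":[[0,0,0],[0,0,0],[0,0,0],[0,0,0],[0,0,0],[0,0,0],[0,0,0],[0,0,0]],"gripper":[0,0,0,0,0,0,-1,-1]}'
python3 -m jog '{"dp":[[0,0,0],[0,0,0],[0,0,0],[0,0,0],[0,0,0]],"delta_rot":[[0,0,0],[0,0,0],[0,0,0],[0,0,0],[0,0,0]],"gripper":[-1,-1,-1,-1,-1]}'
python3 - <<'E'
from h import *
o=robot.get_obs();w=robot.camera('wrist')[:,:,::-1];s=robot.camera('side')[:,:,::-1]
s0=cv2.imread('pics/side0.png')
cv2.imwrite('pics/cmp.png',np.hstack([cv2.resize(s0[260:440,240:440],None,fx=2,fy=2,interpolation=0),cv2.resize(s[260:440,240:440],None,fx=2,fy=2,interpolation=0)]))
cv2.imwrite('pics/w5.png',w)
print(o['position'],tool([.4905,-.205,.101]))
E
```

```text
time: 31.55
position: [0.4955, -0.2062, 0.1564]
tool_rot: [0.999, 0.032, 0.005, 0.003]
ft_force: [0.7, -0.2, 0.1]
grip_width: 0.0345
grip_force: 0.0
time: 32.05
position: [0.4916, -0.2041, 0.1504]
tool_rot: [1.0, 0.031, -0.001, -0.001]
ft_force: [0.4, 0.5, -0.4]
grip_width: 0.0014
grip_force: 0.0
[ 0.49159968 -0.20411101  0.15035273] [-1.3  0.7 49.6]
```

View pics/cmp.png

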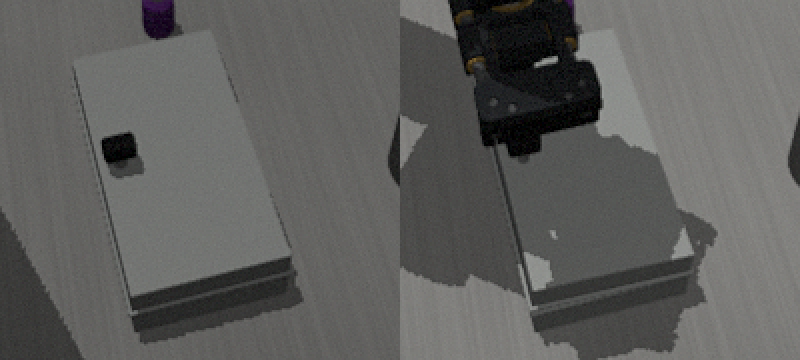

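The right-hand crop shows a slightly wider seam at the front corner (530,300) than at the start. I'll press the knob down with the shut fingers.

```bash
python3 -m jog '{"dp":[[-1,0,20],[-1,0,35],[-1,0,40],[-1,0,43],[-1,0,46],[-1,0,48]],"delta_rot":[[0,0,0],[0,0,0],[0,0,0],[0,0,0],[0,0,0],[0,0,0]],"gripper":[-1,-1,-1,-1,-1,-1]}'
python3 -m jog '{"dp":[[0,0,1],[0,0,2],[0,0,2],[0,0,2]],"delta_rot":[[0,0,0],[0,0,0],[0,0,0],[0,0,0]],"gripper":[-1,-1,-1,-1]}'
```

```text
time: 32.75
position: [0.4914, -0.2047, 0.1034]
tool_rot: [1.0, 0.031, 0.0, 0.0]
ft_force: [-0.7, 0.5, -0.2]
grip_width: 0.0007
grip_force: 0.0
time: 33.15
position: [0.4911, -0.2045, 0.1013]
tool_rot: [1.0, 0.031, 0.0, 0.0]
ft_force: [-1.0, 0.1, 0.3]
grip_width: 0.0005
grip_force: 0.0
```

```bash
python3 -m jog '{"dp":[[0,0,1],[0,0,2],[0,0,2],[0,0,2]],"delta_rot":[[0,0,0],[0,0,0],[0,0,0],[0,0,0]],"gripper":[-1,-1,-1,-1]}'
python3 -m jog '{"dp":[[0,0,1],[0,0,2],[0,0,2],[0,0,2]],"delta_rot":[[0,0,0],[0,0,0],[0,0,0],[0,0,0]],"gripper":[-1,-1,-1,-1]}'
```

```text
time: 33.55
position: [0.491, -0.2044, 0.0991]
tool_rot: [1.0, 0.031, -0.0, -0.0]
ft_force: [-0.4, -0.1, -0.3]
grip_width: 0.0005
grip_force: 0.0
time: 33.95
position: [0.491, -0.2044, 0.0971]
tool_rot: [1.0, 0.031, -0.0, -0.0]
ft_force: [-0.3, 0.3, 0.2]
grip_width: 0.0011
grip_force: 0.0
```

```bash
python3 - <<'E'
from h import *
o=robot.get_obs();w=robot.camera('wrist')[:,:,::-1];s=robot.camera('side')[:,:,::-1]
a=cv2.imread('pics/w5.png')
cv2.imwrite('pics/cmp2.png',np.hstack([cv2.resize(w[60:420,160:480],(400,450)),cv2.resize(s[270:420,260:390],(390,450),interpolation=0)]))
print(o['position'],o['ft_force'])
E
```

```text
[ 0.4909992  -0.20440729  0.09707718] [-0.31019322  0.34090694  0.23804863]
```

View pics/cmp2.png

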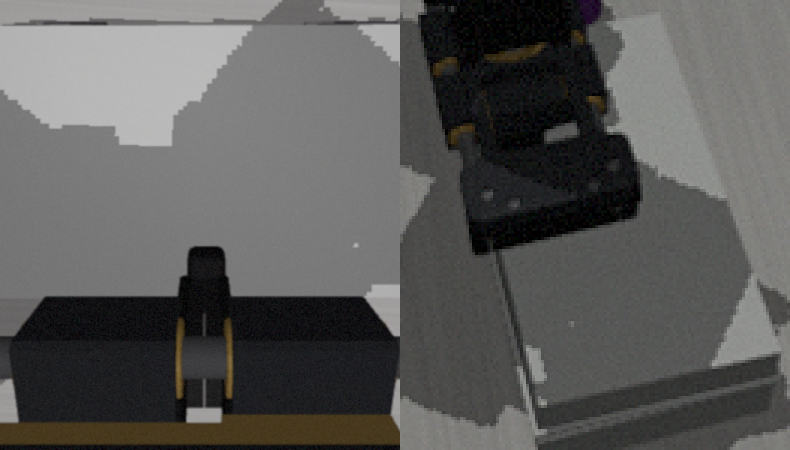

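The fingers stand right over the knob, which shows just beyond them at crop (207,255). I'll keep pressing in small steps until there is force.

```bash
python3 -m jog '{"dp":[[0,0,1],[0,0,2],[0,0,2]],"delta_rot":[[0,0,0],[0,0,0],[0,0,0]],"gripper":[-1,-1,-1]}'
python3 -m jog '{"dp":[[0,0,1],[0,0,2],[0,0,2]],"delta_rot":[[0,0,0],[0,0,0],[0,0,0]],"gripper":[-1,-1,-1]}'
python3 - <<'E'
from h import *
o=robot.get_obs()
d=R.from_euler('z',.064).as_matrix()
for x in(-.013,.013):
  print([w2pix('wrist',np.array([.4905,-.205,z])+d@[x,0,0],o).round(0).tolist() for z in (.083,.101,.11)])
E
```

```text
time: 34.35
position: [0.4909, -0.2043, 0.095]
tool_rot: [1.0, 0.031, -0.0, -0.0]
ft_force: [-0.0, 0.0, -0.4]
grip_width: 0.0008
grip_force: 0.0
time: 34.65
position: [0.4909, -0.2043, 0.093]
tool_rot: [1.0, 0.031, -0.0, -0.0]
ft_force: [0.1, 0.8, -0.5]
grip_width: 0.0005
grip_force: 0.0
[[[326.0, 297.0]], [[326.0, 311.0]], [[326.0, 320.0]]]
[[[326.0, 254.0]], [[326.0, 265.0]], [[326.0, 272.0]]]
```

```bash
python3 -m jog '{"dp":[[0,0,-30],[0,0,-70],[0,0,-106],[-2,0,-106],[-2,0,-106],[-2,0,-106],[-2,0,-106]],"delta_rot":[[0,0,0],[0,0,0],[0,0,0],[0,0,0],[0,0,0],[0,0,0],[0,0,0]],"gripper":[-1,-1,-1,-1,-1,-1,-1]}'
python3 - <<'E'
from h import *
robot.camera('wrist');o=robot.get_obs();w=robot.camera('wrist')[:,:,::-1];print(o['position'],o['tool_rot'])
a=cv2.imread('pics/w1.png')
cv2.imwrite('pics/cmp3.png',np.hstack([cv2.resize(i[60:330,170:490],(400,338)) for i in(a,w)]))
for i in (a,w):
    g=cv2.cvtColor(i,cv2.COLOR_BGR2GRAY);m=(g<45).astype(np.uint8);m[:190]=0;m[275:]=0;m[:,:290]=0;m[:,360:]=0
    for c in cv2.findContours(m,0,2)[0]:
        if cv2.contourArea(c)>40: print(cv2.boundingRect(c))
E
```

```text
time: 35.35
position: [0.488, -0.2039, 0.1976]
tool_rot: [1.0, 0.031, -0.001, -0.001]
ft_force: [0.1, -0.3, -0.4]
grip_width: 0.0004
grip_force: 0.0
[ 0.48820041 -0.20400644  0.19767727] [ 9.99506992e-01  3.13563638e-02 -1.28107174e-03 -9.54265462e-04]
(315, 216, 19, 34)
(316, 213, 19, 34)
```

View pics/cmp3.png

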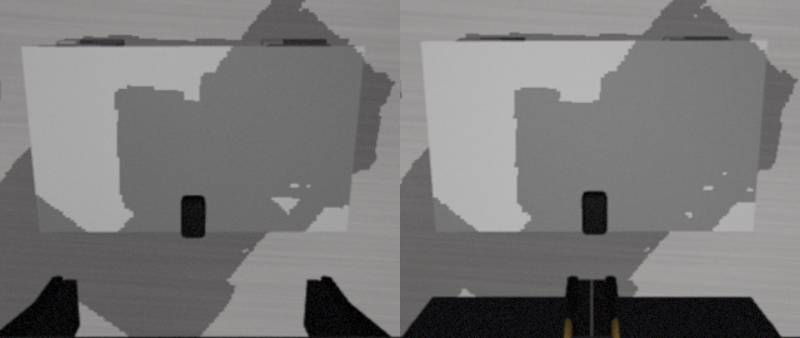

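The left (start) and right (now) crops look nearly the same: knob at (193,216) against (594,212). Now the numbers, to estimate the lid angle.

```bash
python3 - <<'E'
from h import *
o=robot.get_obs();o0=dict(position=np.array([.48909837,-.20443963,.19920147]))
M=R.from_matrix(np.c_[[.997928,.064335,-.000224],[.064335,-.997928,0],[0,0,-1]]);o0['tool_rot']=M.as_quat()
h=np.array([.5965,-.1983,.04]);d=R.from_euler('z',.064)
def P(lx,lz,t,y=0):
    return h+d.apply([lx*np.cos(t)+lz*np.sin(t),y,-lx*np.sin(t)+lz*np.cos(t)])
for ob,n in((o0,'start'),(o,'now')):
  for t in(0,.03,.06,.1,.15):
    print(n,t,[w2pix('wrist',P(*q,t,0),ob)[0].round(1).tolist()[1] for q in((0,.028),(-.124,.028),(-.119,.061),(-.093,.061))],
     (w2pix('wrist',P(-.124,.028,t,-.11),ob)-w2pix('wrist',P(-.124,.028,t,.11),ob)).round(1))
g=[cv2.cvtColor(cv2.imread(f),cv2.COLOR_BGR2GRAY).astype(float) for f in('pics/w1.png',)]
im=cv2.imread('pics/cmp3.png',0).astype(float)
for k,off in(('start',0),('now',400)):
    s=im[:,off+140:off+175].mean(1);gr=np.diff(cv2.GaussianBlur(s[:,None],(1,3),0)[:,0]);
    b=np.argsort(-abs(gr));print(k,[(round(60+i*.8,1),round(gr[i],1)) for i in b[:12]])
    # front corners columns at row 228
    r=im[222:229,off:off+400].mean(0);q=np.diff(r);b=np.argsort(-abs(q))[:8];print([(170+i*.8,round(q[i])) for i in b])
E
```

```text
start 0 [91.9, 241.2, 247.0, 215.3] [[2.467e+02 2.000e-01]]
start 0.03 [90.8, 241.4, 246.1, 213.8] [[2.496e+02 2.000e-01]]
start 0.06 [89.6, 241.6, 245.0, 212.0] [[2.526e+02 2.000e-01]]
start 0.1 [88.1, 241.5, 243.3, 209.4] [[2.566e+02 2.000e-01]]
start 0.15 [86.3, 241.1, 240.6, 205.8] [[2.618e+02 2.000e-01]]
now 0 [90.3, 240.6, 246.4, 214.5] [[ 2.479e+02 -1.000e-01]]
now 0.03 [89.2, 240.8, 245.5, 213.0] [[ 2.508e+02 -1.000e-01]]
now 0.06 [88.0, 240.9, 244.4, 211.2] [[ 2.538e+02 -1.000e-01]]
now 0.1 [86.5, 240.8, 242.6, 208.6] [[ 2.579e+02 -1.000e-01]]
now 0.15 [84.7, 240.4, 240.0, 205.0] [[ 2.632e+02 -1.000e-01]]
start [(np.float64(96.0), np.float64(22.9)), (np.float64(96.8), np.float64(20.8)), (np.float64(328.0), np.float64(-19.3)), (np.float64(90.4), np.float64(-16.6)), (np.float64(91.2), np.float64(-15.4)), (np.float64(95.2), np.float64(14.5)), (np.float64(328.8), np.float64(-13.3)), (np.float64(131.2), np.float64(-13.2)), (np.float64(97.6), np.float64(11.3)), (np.float64(89.6), np.float64(-10.1)), (np.float64(132.0), np.float64(-8.8)), (np.float64(128.0), np.float64(-8.4))]
[(np
[... 216 characters left out ...]
17.20000000000005), 15)]
now [(np.float64(92.0), np.float64(28.0)), (np.float64(91.2), np.float64(23.4)), (np.float64(296.8), np.float64(-21.2)), (np.float64(87.2), np.float64(-17.1)), (np.float64(92.8), np.float64(16.6)), (np.float64(296.0), np.float64(-16.2)), (np.float64(86.4), np.float64(-15.8)), (np.float64(297.6), np.float64(-14.5)), (np.float64(88.0), np.float64(-9.5)), (np.float64(90.4), np.float64(8.8)), (np.float64(129.6), np.float64(-8.5)), (np.float64(140.0), np.float64(-8.1))]
[(np.float64(314.8), -41), (np.float64(315.6), -36), (np.float64(334.8), 36), (np.float64(334.0), 30), (np.float64(335.6), 28), (np.float64(314.0), -22), (np.float64(269.2), -19), (np.float64(268.4), -15)]
```

The camera geometry suggests the real fingertips end about 20 mm short of the nominal TCP, which explains the missing contact. The lid reads about 0.05 rad, so I'll press lower, watching the force.

```bash
python3 -m jog '{"dp":[[2,0,40],[2,0,80],[2,0,100],[2,0,106],[2,0,106],[2,0,106]],"delta_rot":[[0,0,0],[0,0,0],[0,0,0],[0,0,0],[0,0,0],[0,0,0]],"gripper":[-1,-1,-1,-1,-1,-1]}' | sed -n '2p;4p'
python3 -m jog '{"dp":[[0,0,1],[0,0,2],[0,0,3],[0,0,3]],"delta_rot":[[0,0,0],[0,0,0],[0,0,0],[0,0,0]],"gripper":[-1,-1,-1,-1]}' | sed -n '2p;4p'
python3 -m jog '{"dp":[[0,0,1],[0,0,2],[0,0,3],[0,0,3]],"delta_rot":[[0,0,0],[0,0,0],[0,0,0],[0,0,0]],"gripper":[-1,-1,-1,-1]}' | sed -n '2p;4p'
```

```text
position: [0.4918, -0.2049, 0.0939]
ft_force: [-0.2, -0.6, 0.8]
position: [0.4911, -0.2045, 0.0905]
ft_force: [0.3, 0.2, 0.5]
position: [0.4909, -0.2043, 0.0869]
ft_force: [-1.4, -0.7, 0.2]
```

```bash
python3 -m jog '{"dp":[[0,0,1],[0,0,2],[0,0,2]],"delta_rot":[[0,0,0],[0,0,0],[0,0,0]],"gripper":[-1,-1,-1]}' | sed -n '2p;4p'
python3 -m jog '{"dp":[[0,0,1],[0,0,2],[0,0,2]],"delta_rot":[[0,0,0],[0,0,0],[0,0,0]],"gripper":[-1,-1,-1]}' | sed -n '2p;4p'
python3 -m jog '{"dp":[[0,0,1],[0,0,2],[0,0,2]],"delta_rot":[[0,0,0],[0,0,0],[0,0,0]],"gripper":[-1,-1,-1]}' | sed -n '2p;4p'
```

```text
position: [0.4909, -0.2044, 0.085]
ft_force: [0.3, 0.9, -0.8]
position: [0.491, -0.2044, 0.083]
ft_force: [-0.6, -0.1, -0.4]
position: [0.491, -0.2044, 0.081]
ft_force: [-0.6, -0.6, -0.5]
```

```bash
python3 -m jog '{"dp":[[0,0,1],[0,0,2],[0,0,2]],"delta_rot":[[0,0,0],[0,0,0],[0,0,0]],"gripper":[-1,-1,-1]}' | sed -n '2p;4p'
python3 -m jog '{"dp":[[0,0,1],[0,0,2],[0,0,2]],"delta_rot":[[0,0,0],[0,0,0],[0,0,0]],"gripper":[-1,-1,-1]}' | sed -n '2p;4p;5p'
python3 - <<'E'
from h import *
o=robot.get_obs();w=robot.camera('wrist')[:,:,::-1];cv2.imwrite('pics/w7.png',w)
g=cv2.cvtColor(w,cv2.COLOR_BGR2GRAY)
print([int(x) for x in g[225:300:3,318:334].mean(1)])
print([w2pix('wrist',np.array([x,-.2035,.101]),o)[0].round(0).tolist() for x in(.4775,.5035)])
E
```

```text
position: [0.491, -0.2044, 0.079]
ft_force: [0.3, -0.7, 0.1]
position: [0.4911, -0.2044, 0.0779]
ft_force: [-1.5, -0.1, 6.7]
grip_width: 0.0005
[123, 123, 122, 122, 122, 122, 122, 122, 121, 122, 121, 121, 121, 121, 120, 112, 10, 5, 9, 11, 12, 15, 12, 10, 15]
[[321.0, 326.0], [325.0, 276.0]]
```

```bash
python3 -m jog '{"dp":[[0,0,1],[0,0,2],[0,0,2]],"delta_rot":[[0,0,0],[0,0,0],[0,0,0]],"gripper":[-1,-1,-1]}' | sed -n '2p;4p'
python3 -m jog '{"dp":[[0,0,-10],[0,0,-50],[0,0,-90],[-2,0,-122],[-2,0,-122],[-2,0,-122],[-2,0,-122],[-2,0,-122],[-2,0,-122]],"delta_rot":[[0,0,0],[0,0,0],[0,0,0],[0,0,0],[0,0,0],[0,0,0],[0,0,0],[0,0,0],[0,0,0]],"gripper":[-1,-1,-1,-1,-1,-1,-1,-1,-1]}' | sed -n '2p;4p'
python3 - <<'E'
from h import *
robot.camera('wrist');robot.camera('wrist');o=robot.get_obs();w=robot.camera('wrist')[:,:,::-1];print(o['position'],o['tool_rot'])
cv2.imwrite('pics/w8.png',w)
o0=dict(position=np.array([.48909837,-.20443963,.19920147]))
M=R.from_matrix(np.c_[[.997928,.064335,-.000224],[.064335,-.997928,0],[0,0,-1]]);o0['tool_rot']=M.as_quat()
h=np.array([.5965,-.1983,.04]);d=R.from_euler('z',.064)
P=lambda lx,lz,t:h+d.apply([lx*np.cos(t)+lz*np.sin(t),0,-lx*np.sin(t)+lz*np.cos(t)])
for ob,n in((o0,'start'),(o,'now')):
  for t in(0,.05,.1): print(n,t,[w2pix('wrist',P(*q,t),ob)[0].round(1).tolist()[1] for q in((0,.028),(-.119,.061),(-.093,.061))])
for f in('pics/w1.png','pics/w8.png'):
    g=cv2.imread(f,0).astype(float)
    s=g[:,282:310].mean(1);e=np.diff(s);print(f,'back',80+np.argmax(e[80:110]),end=' ')
    m=(g<45).astype(np.uint8);m[:190]=0;m[275:]=0;m[:,:290]=0;m[:,360:]=0
    print([cv2.boundingRect(c) for c in cv2.findContours(m,0,2)[0] if cv2.contourArea(c)>40])
E
```

```text
position: [0.4911, -0.2045, 0.0778]
ft_force: [-4.4, 1.6, 19.8]
position: [0.4884, -0.2041, 0.1958]
ft_force: [0.7, -0.4, -0.6]
[ 0.48866335 -0.20430666  0.19624546] [ 9.99507382e-01  3.13706091e-02 -7.43249465e-04 -5.71653238e-04]
start 0 [91.9, 247.0, 215.3]
start 0.05 [90.0, 245.4, 212.6]
start 0.1 [88.1, 243.3, 209.4]
now 0 [90.7, 247.5, 215.5]
now 0.05 [88.8, 245.9, 212.7]
now 0.1 [86.9, 243.7, 209.5]
pics/w1.png back 96 [(315, 216, 19, 34)]
pics/w8.png back 95 [(316, 216, 19, 34)]
```

The lid is at its hard stop: 20 N gave no travel, and the pixels match the shut reference. Last, a check of the tray.

```bash
python3 - <<'E'
from h import *
for c in('top','side'):
    robot.camera(c)
    for d in robot.search_frame('vial1',c):
        l,t,r,b=d['rect'];print(c,np.round(d['rect']).tolist(),round(d['score'],2),pix2w(c,((l+r)/2,(t+b)/2),.03)[0].round(3))
print(w2pix('side',[[.5863,.2118,.03],[.5274,.2238,.03],[.5683,.1236,.03],[.503,.088,.03]]).round(0).tolist(),robot.get_obs()['time'])
E
```

```text
top [318.0, 257.0, 332.0, 277.0] 0.73 [ 0.549 -0.026  0.03 ]
top [203.0, 237.0, 216.0, 258.0] 0.71 [0.589 0.215 0.03 ]
top [289.0, 347.0, 306.0, 360.0] 0.69 [0.374 0.029 0.03 ]
top [262.0, 280.0, 274.0, 299.0] 0.68 [0.502 0.091 0.03 ]
top [245.0, 252.0, 261.0, 267.0] 0.65 [0.565 0.124 0.03 ]
top [197.0, 274.0, 209.0, 286.0] 0.61 [0.521 0.226 0.03 ]
side [216.0, 243.0, 228.0, 272.0] 0.79 [0.373 0.021 0.03 ]
side [309.0, 207.0, 318.0, 220.0] 0.61 [0.562 0.098 0.03 ]
side [318.0, 167.0, 320.0, 186.0] 0.44 [0.593 0.205 0.03 ]
side [407.0, 183.0, 444.0, 243.0] 0.23 [0.783 0.053 0.03 ]
[[315.0, 174.0], [287.0, 175.0], [314.0, 204.0], [285.0, 222.0]] 39.95
```

```bash
python3 -c "
from rig import robot
print(robot.hand_in())"
```

```text
the job is handed in; nothing more can be done
None
```

I handed the job in at about 40 s: four large vials stand in the tray, the spare large and both small vials are in the box, and the lid is shut; the final camera and force checks agreed, but the hand-in gave no verdict.

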